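# Turn the bottle carousel until the square bottle faces front

## Task

Push the lab bench's bottle carousel round by its lobed rim with your fingers until the square bottle stands at the front, squarely in line with the pointer on the carousel's foot, then leave it at rest there. Turn it steadily, without flinging it, and do not touch, lift or tip any of the bottles and vessels standing on it; leave the other things on the bench where they are.

Things in the scene. Friction and masses are not known exactly. Their poses are not given: they have to be found in the camera images.
- foot: the carousel's fixed black foot: a round plate 210 mm wide, 14 mm high, with one flat tongue (30 mm wide, 12 mm high) running out under the deck to a pointed end, the pointer. Origin: on the bench at the turning axis; the pointer lies along the foot's own -x, roughly towards the robot: that side is the front
- pointer (a point): the very tip of the pointer, 200 mm from the turning axis, 12 mm above the bench
- turn (a joint): angle of the deck about its upright axis, rad, 0 at the start, growing anticlockwise seen from above; it turns endlessly either way, without detents, stays where it is left, and takes about 1 N at the rim to turn
- deck: the turning dark grey deck: a disc of radius 136 mm whose rim carries six round lobes, 60 degrees apart, with hollows for the fingers between them. Rim and lobes reach from 18 to 46 mm above the bench. Inward of each lobe, at the same angle, 82 mm from the axis, stands a thin cup (64 mm wide inside, top 60 mm above the bench). Origin: on the axis, 18 mm above the bench
- lobe (a point): outermost point of one of the six lobes, 168 mm from the axis, 32 mm above the bench; each lobe is a round bulge of 36 mm radius centred 132 mm from the axis, and the others follow every 60 degrees. It turns with the deck
- square: the only square bottle: white plastic, 43 x 43 mm, flat square shoulder, a 26 mm wide purple screw cap, 60 mm tall in all; loose, stands in one of the six cups of the carousel deck; origin: centre of its underside, 46 mm above the bench
- jar: low round white jar, 58 mm wide, 45 mm tall, its purple cap nearly as wide as itself; loose, stands in one of the six cups of the carousel deck; origin: centre of its underside, 46 mm above the bench
- beaker: open white plastic beaker, 56 mm wide, 48 mm tall; loose, stands in one of the six cups of the carousel deck; origin: centre of its underside, 46 mm above the bench
- round_a: round white bottle, 58 mm wide, sloping shoulder, a 36 mm wide purple screw cap, 60 mm tall in all; loose, stands in one of the six cups of the carousel deck; origin: centre of its underside, 46 mm above the bench
- round_b: round white bottle, 58 mm wide, sloping shoulder, a 36 mm wide purple screw cap, 60 mm tall in all; loose, stands in one of the six cups of the carousel deck; origin: centre of its underside, 46 mm above the bench
- round_c: round white bottle, 58 mm wide, sloping shoulder, a 36 mm wide purple screw cap, 60 mm tall in all; loose, stands in one of the six cups of the carousel deck; origin: centre of its underside, 46 mm above the bench
- media: clear round bottle with purple cap, 70 mm wide, 134 mm tall, loose on the bench beyond the carousel on the left; origin: centre of its underside
- tipbox: box of pipette tips, 85 x 122 mm, 68 mm tall, loose on the bench beyond the carousel on the right; origin: centre of its underside
- tape: roll of tape lying flat, 90 mm wide, 19 mm high, loose on the bench to the left; origin: centre of its underside
- marker: marker pen, 115 mm long and 15 mm thick, lying loose on the bench to the right; origin: on the bench under its middle
Mind the look-alikes: they are no part of the job. Leave any yellow look-alike of the round_a alone.

How it is judged:
By the outcome, as a careful person would: the job done as asked, in the order asked, and still so for the second after the job is handed in, with the robot touching nothing.
It also fails if it takes over 61 s, if anything falls off the work surface, if the arm or the gripper's body presses on something with over 40 N, if the wrist force passes 120 N, or if a joint passes its speed limit or range.

## Robot

A 6-joint arm with a two-finger parallel gripper is mounted at the origin on the work surface. World frame = base frame: x ahead of the robot, y to its left, z up, the work surface at z = 0. Lengths are in mm, angles in rad, forces in N, time in s.
With the tool pointing down it reaches from about 350 to 975 mm from the base axis. Payload 7.1 kg.
Tool frame: the origin (TCP) lies between the finger pads; the fingertips stand 19 mm ahead of it and the grasp point (between the pads) is the TCP; y points along the fingers, z is the direction in which the jaws open and shut, and the axes are right-handed (so a half turn about y gives the same grasp; the last joint's range is limited). The gripper opens to 88 mm and grips with 3 to 60 N. Pads are 20 mm wide; open, the fingers measure 115 mm over their backs; the gripper's body (75 mm by 178 mm) begins 61 mm behind the grasp point.
Start: joints at [1.094, 0.423, 1.63, -0, 1.089, -0.019], TCP at [276.202, 560.64, 203.875] pointing down, gripper open.
Joint ranges: [-3, 3], [-0.9, 2.11], [0.09, 2.58], [-1.31, 4.45], [0.11, 2.69], [-2.54, 2.54]. Speed limits (rad/s): [2.39, 2.39, 3.01, 3.14, 3.14, 3.14].

## Interface

Orientations are given as a rotation vector (axis times angle).
In Python, from workcell import ctrl gives the robot as it stands.
- The arm moves only by the tool servo_tool, never from a script. Its argument "moves" is text: rows parted by semicolons, each of 6 numbers parted by spaces: the shift along the world's x, y, z in m, then the turn, a rotation vector about the world's x, y, z in degrees. A call has 1 to 8 rows; each row is the pose to reach, as a shift and turn from the pose commanded when the call began; what a row does not reach only later rows make up. A row lasts 1/8 s, in which the tool goes at most 62.5 mm and 10.7 degrees, less where a joint would pass 70% of its speed; a pose out of reach is approached as far as the arm can. A call with a gripper value outside its range is refused whole. "hand" is the closure in counts, from 0 (fully open) to 255 (shut), set as the call begins (left out, the last holds). The fingers move at their own pace and stop on an object; the grip force is fixed at half the most. Time passes only in rows, so rows that repeat a pose let the fingers close. It gives the time, the measured TCP pose, the force and the opening at its end, in the units of the state.
- ctrl.get_obs(): the state, without advancing time (a new reading comes with each control period).
- ctrl.get_image(name): name is "side" or "top" or "wrist"; returns a dict with "pixels" (400x640x3 uint8, red, green, blue), "depth" (400x640 float32, mm along the optical axis (not along the pixel's ray), 0 where there is no reading), "vertical_fov" (degrees; the focal length in pixels is half the picture's height over the tangent of half this angle, whatever the lens; pixels are square), "cx", "cy" (the principal point, pixels), "xyz" and "attitude" of the camera in the world; the wrist camera has in their place "T_tool_cam" (4x4, takes a point from camera to tool coordinates, whose origin is the TCP and whose axes are the tool frame's). Camera axes: x right, y up, looking along -z (the intrinsics and any distortion apply to the point x, -y, -z); pixel columns grow to the right and rows downward; lengths in mm; the calibration is good to about 2 mm. A picture is of the moment at which its call begins: read the wrist's pose just before it.
- ctrl.close_job(): hands the job in, once; it reports no verdict.
The state is a dict: "t": time; "qpos": joint angles; "qvel": joint speeds; "joint_torque": joint torques, N m; "ee_pos": TCP position; "orientation": TCP orientation; "ft_force": force on the tool from outside, world axes, zero at the start; "moment": the same for the moment, N m; "width": finger opening in mm.
Only numpy, scipy, OpenCV 4.12 (cv2) and the standard library are available. Lean on these libraries where they do the work, as an engineer would, in place of code of your own. Each camera call takes 0.05 s, during which the arm holds its last target.

## Working session

There is one attempt and no reset: what is moved stays moved. The work goes in short steps, Python scripts to look and compute and a tool call to move; the robot and the scene stay as the last step left them, time stands still between calls to the robot, and variables do not carry over. Pictures are saved under pics/ and viewed, and the job is handed in when it is done.

Besides the shell and the picture viewer there is one more tool, called after ">>>" as name(argument=value, ...), one argument or row to a line, values as JSON. servo_tool: Moves the arm, as the interface text tells. Its arguments: {"type":"object","properties":{"moves":{"type":"string"},"hand":{"type":"number"}},"required":["moves"]}

```bash
mkdir -p pics; ls
cat > h.py <<'E'
from workcell import ctrl
import numpy as np, cv2, pickle
def grab(n,tag):
    im=ctrl.get_image(n); cv2.imwrite(f'pics/{tag}.png',im['pixels'][:,:,::-1]); pickle.dump(im,open(f'pics/{tag}.pkl','wb')); return im
E
python3 - <<'E'
from h import *
for n in('top','side'):
    im=grab(n,n+'0'); print({k:v for k,v in im.items() if k not in('pixels','depth')})
o=ctrl.get_obs(); print(o)
E
```

```text
pics
{'vertical_fov': 46.930344417108905, 'cx': 316.18450293268717, 'cy': 199.90881507623197, 'xyz': array([ 252.82109752,  -12.00190423, 1448.94188264]), 'attitude': array([ 0.14130522, -0.12712196, -1.55757256])}
{'vertical_fov': 48.292842249210985, 'cx': 323.76496373535963, 'cy': 197.101045268208, 'xyz': array([  75.79616578, -681.42647051,  932.01567236]), 'attitude': array([ 0.71380332, -0.20911201, -0.51080959])}
{'t': 0.1, 'qpos': array([ 1.09400160e+00,  4.23725755e-01,  1.63060391e+00, -3.12581429e-05,
        1.08860816e+00, -1.90360892e-02]), 'qvel': array([ 0.00120658, -0.00048961, -0.0033127 , -0.00218183, -0.00113756,
       -0.00012765]), 'joint_torque': array([-1.77541478e-04, -5.45614564e+01, -2.74324983e+01,  6.45640539e-02,
        1.88196776e-02, -6.89657099e-05]), 'ee_pos': array([275.97587473, 560.18396377, 203.20739083]), 'orientation': array([-1.54214538,  0.35924711, -0.35876726]), 'ft_force': array([0.17768889, 0.36056899, 1.00383454]), 'moment': array([ 0.00792028, -0.04082051,  0.03045019]), 'width': 87.92685795365085}
```

View pics/top0.png

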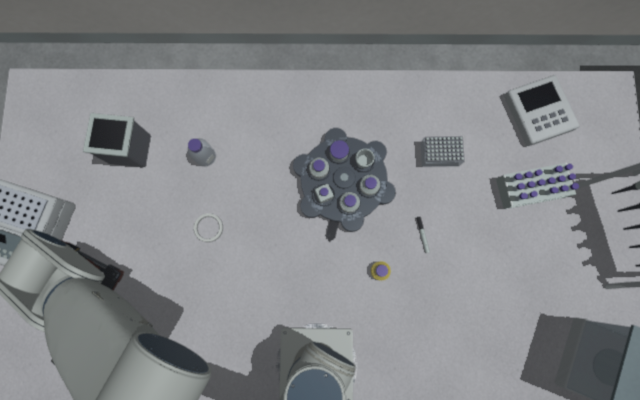

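View pics/side0.png

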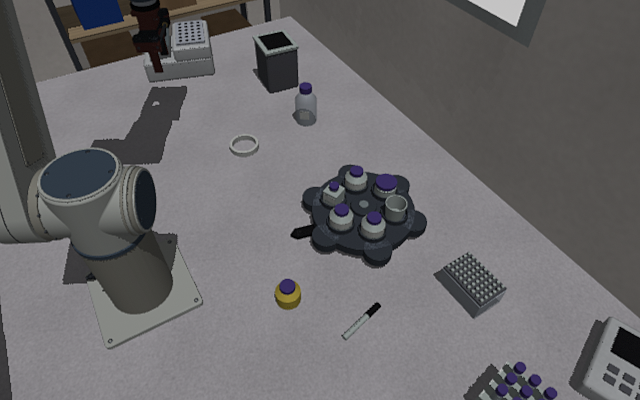

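```bash
cat >> h.py <<'E'
from scipy.spatial.transform import Rotation as R
def load(t): return pickle.load(open(f'pics/{t}.pkl','rb'))
def foc(im): return 200/np.tan(np.radians(im['vertical_fov']/2))
def plane(im,uv,z):
    uv=np.atleast_2d(uv).astype(float); f=foc(im)
    d=np.c_[(uv[:,0]-im['cx'])/f,-(uv[:,1]-im['cy'])/f,-np.ones(len(uv))]@R.from_rotvec(im['attitude']).as_matrix().T
    c=im['xyz']; return c+d*((z-c[2])/d[:,2])[:,None]
def cloud(im):
    f=foc(im); v,u=np.mgrid[:400,:640]; D=im['depth']
    P=np.stack([(u-im['cx'])/f*D,-(v-im['cy'])/f*D,-D],-1)
    return P@R.from_rotvec(im['attitude']).as_matrix().T+im['xyz']
E
python3 - <<'E'
from h import *
im=load('top0'); 
P=cloud(im); print(P[300,250],P[177,344],P[192,323],P[238,331])
c=im['pixels'][115:260,270:420,::-1]; cv2.imwrite('pics/crop0.png',cv2.resize(c,None,fx=4,fy=4,interpolation=cv2.INTER_CUBIC)*1)
im=load('side0');P=cloud(im); print(P[300,230],P[205,363],P[187,335],P[233,298])
c=im['pixels'][150:280,280:440,::-1]; cv2.imwrite('pics/crop1.png',cv2.resize(c,None,fx=4,fy=4,interpolation=cv2.INTER_CUBIC))
E
```

```text
[188.55925305 203.52440894  -2.62900144] [565.27556387 -83.33456389  59.80574303] [508.99016472 -18.67673309 105.21626057] [381.54327682 -45.31990625   4.7730459 ]
[ 164.79272108 -128.27647857   -3.74193317] [563.48518744 -85.46543385  60.19335649] [509.80865002 -31.37216079 107.45127058] [390.43976186 -47.32909748  12.46671437]
```

View pics/crop0.png

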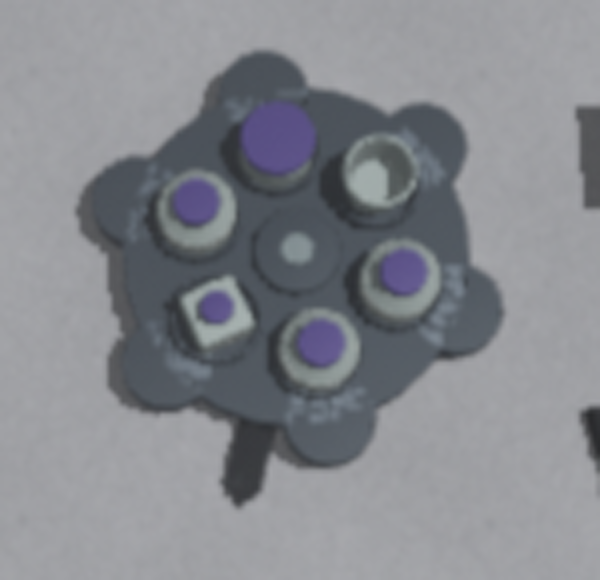

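View pics/crop1.png

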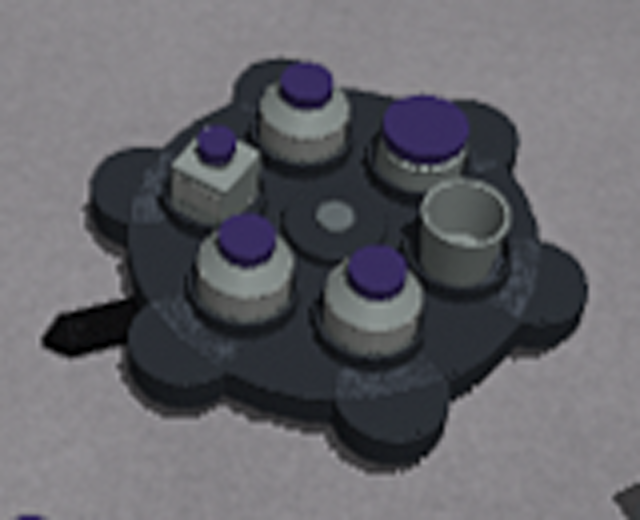

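```bash
cat >> h.py <<'E'
def deckfit(im,z=46):
    P=cloud(im); x,y,zz=P[...,0],P[...,1],P[...,2]
    m=(abs(zz-z)<9)&(np.hypot(x-565,y+84)<180)
    v,u=np.nonzero(m); Q=plane(im,np.c_[u,v],z)[:,:2]
    # lobe contour points: fit centre & phase with outer outline model r(theta)
    from scipy.optimize import least_squares
    mm=(m*255).astype(np.uint8)
    cs,_=cv2.findContours(mm,cv2.RETR_EXTERNAL,cv2.CHAIN_APPROX_NONE); c=max(cs,key=cv2.contourArea)[:,0,:]
    C=plane(im,c,z)[:,:2]
    def res(p):
        d=C-p[:2]; a=np.arctan2(d[:,1],d[:,0]); r=np.hypot(*d.T)
        k=(a-p[2]+np.pi/6)%(np.pi/3)-np.pi/6
        q=np.c_[r*np.cos(k),r*np.sin(k)]
        return np.minimum(r-136,np.hypot(q[:,0]-132,q[:,1])-36)
    best=min((least_squares(res,[565,-84,p0],loss='soft_l1',f_scale=2) for p0 in(0,.35,.7)),key=lambda s:s.cost)
    return best.x,np.sqrt(np.mean(best.fun**2)),len(C)
def caps(im,z=106):
    hsv=cv2.cvtColor(im['pixels'],cv2.COLOR_RGB2HSV)
    m=cv2.inRange(hsv,(118,70,40),(150,255,255)); n,l,s,c=cv2.connectedComponentsWithStats(m)
    return [(c[i],s[i,4],plane(im,c[i],z)[0]) for i in range(1,n) if s[i,4]>20]
E
python3 - <<'E'
from h import *
for t in('top0','side0'):
    im=load(t); x,e,n=deckfit(im); print(t,x,np.degrees(x[2])%60,e,n)
    for c in caps(im):
        if np.hypot(c[2][0]-565,c[2][1]+84)<150:
            d=c[2][:2]-x[:2]; print(c[0].round(1),c[1],c[2].round(1),np.hypot(*d).round(1),np.degrees(np.arctan2(d[1],d[0])).round(1))
    g=cv2.cvtColor(im['pixels'],cv2.COLOR_RGB2GRAY)
    P=plane(im,np.stack(np.meshgrid(np.arange(640),np.arange(400)),-1).reshape(-1,2),12)
    r=np.hypot(P[:,0]-x[0],P[:,1]-x[1]); a=np.degrees(np.arctan2(P[:,1]-x[1],P[:,0]-x[0]))
    m=((g.ravel()<75)&(r>172)&(r<215)&(a>120 )).reshape(400,640)|((g.ravel()<60)&(r>172)&(r<215)&(a<-130)).reshape(400,640)
    v,u=np.nonzero(m);print(len(v)); print(np.c_[u,v,r.reshape(400,640)[m].round(),a.reshape(400,640)[m].round(1),g[m]][:60].tolist())
im=load('top0'); print(cv2.cvtColor(im['pixels'],cv2.COLOR_RGB2GRAY)[216:246,318:345])
E
```

```text
top0 [ 5.66354887e+02 -8.34618090e+01  1.97608996e-01] 11.322161441393066 1.9835961772786466 309
[339. 149.] 267 [641.3 -65.9 106. ] 77.0 13.2
[318.5 165.1] 95 [590.8  -4.5 106. ] 82.7 72.8
[370.1 182.7] 98 [ 538.1 -158.6  106. ] 80.3 -110.6
[323.6 191.4] 46 [510.7 -20.5 106. ] 84.1 131.5
[349.7 200.2] 97 [484.7 -97.8 106. ] 82.9 -170.0
52
[[327.0, 232.0, 174.0, 163.0, 63.0], [328.0, 232.0, 173.0, 164.0, 59.0], [329.0, 232.0, 173.0, 165.0, 59.0], [327.0, 233.0, 177.0, 163.3, 63.0], [328.0, 233.0, 176.0, 164.3, 60.0], [329.0, 233.0, 176.0, 165.3, 61.0], [330.0, 233.0, 175.0, 166.3, 62.0], [331.0, 233.0, 174.0, 167.3, 60.0], [332.0, 233.0, 173.0, 168.3, 60.0], [333.0, 233.0, 173.0, 169.3, 60.0], [334.0, 233.0, 172.0, 170.3, 62.0], [327.0, 234.0, 180.0, 163.6, 63.0], [328.0, 234.0, 179.0, 164.6, 61.0], [329.0, 234.0, 179.0, 165.5, 63.0], [330.0, 234.0, 178.0, 166.5, 62.0], [331.0, 234.0, 177.0, 167.5, 60.0], [332.0, 234.0, 176.0, 168.5, 60.0], [333.0, 234.0, 176.0, 169.5, 61.0], [334.0, 234.0, 175.0, 170.5, 63.0], [326.0, 235.0, 184.0, 163.0, 72.0], [327.0, 235.0, 183.0, 163.9, 65.0], [
[... 6306 characters left out ...]
 160 161 161 161 162]
 [161 161 162 163 163 163 164 163 159 143  93  68  83 114 138 150 162 164
  164 161 159 158 160 160 161 161 160]
 [160 162 163 164 163 163 164 164 162 155 130 100 117 148 160 163 165 166
  165 162 159 160 161 161 161 161 160]
 [161 162 163 164 162 161 161 162 162 161 154 143 148 159 162 164 165 165
  164 163 161 162 162 162 162 162 161]
 [161 161 162 162 161 160 160 162 163 162 162 160 160 161 161 162 163 163
  162 163 162 163 163 163 163 163 162]
 [160 162 161 162 162 160 160 162 163 163 162 162 162 162 160 161 162 163
  162 162 163 162 163 163 162 162 163]
 [161 161 160 162 162 161 160 162 163 163 163 162 162 161 160 161 162 163
  162 162 162 163 163 162 161 161 162]]
```

Run:
```python
from h import *
for t,tip,s in(('top0',[329.2,240.6],None),('side0',[290.3,235.5],None)):
    im=load(t); x,e,n=deckfit(im); d=plane(im,tip,12)[0,:2]-x[:2]; print(t,d,np.hypot(*d),np.degrees(np.arctan2(d[1],d[0])))
print(R.from_rotvec(ctrl.get_obs()['orientation']).as_matrix().round(3))
im=load('side0'); g=cv2.cvtColor(im['pixels'],cv2.COLOR_RGB2GRAY); print(g[222:243,286:316])
```

```text
top0 [-193.61458322   43.88266441] 198.52530083077775 167.2296884669434
side0 [-193.8985608    42.08698472] 198.41362393412635 167.75353298267345
[[ 0.897 -0.001  0.442]
 [-0.442 -0.001  0.897]
 [ 0.    -1.    -0.001]]
[[136 139 141 137 136 136 137 139 141 137 136 139 141 140 138 136 136 137
  139 138 138 139 141 145  84  53  60  29  11  32]
 [138 139 138 138 135 137 139 137 136 134 135 137 138 140 139 134 135 136
  138 141 138 139 142 148 122  69  55  29  13  23]
 [141 137 135 137 137 137 137 137 133 131 134 138 140 140 139 135 137 141
  144 147 147 127 122 122 131  70  23  13  14  16]
 [141 138 133 136 139 136 136 137 137 134 136 138 142 142 142 143 147 128
  124 126 123  74  55  37  10   5   6   5  16  16]
 [137 137 132 135 136 135 136 138 142 144 141 142 148 130 127 124 120  74
   56  39   8   1   2   6   9  14  14   7  11  20]
 [134 132 131 139 139 138 139 146 139 130 126 121 122  76  58  39   8   2
    5   6  10  12  13  13  14  15  14   8  11  34]
 [135 135 135 141 141 141 144 144 104  62  57  37   8   0   3   5  10  12
   14  14  12  12  16  14  15  13  13  14  32  47]
 [139 
[... 1044 characters left out ...]
  6   2   0   0   0  35
   40  60  91 109 113 127  84  51  37  43  48  47]
 [137 135 135 139 139 145 133 108  78  49  22   0   0  11  37  63  90 109
  109 120 144 147 146 150  89  49  29  42  48  47]
 [137 136 135 136 136 137 141 149 134 115 103  75  87  97 108 123 145 149
  145 142 139 138 137 147  89  49  23  35  47  47]
 [137 137 135 133 133 137 140 144 145 146 149 129 140 146 145 143 140 137
  137 136 134 136 140 128  77  51  25  21  41  47]
 [137 135 133 133 134 137 138 141 143 144 141 138 135 137 137 136 135 135
  132 132 133 136 139  79  50  52  25  13  27  42]
 [137 134 134 134 137 138 138 139 141 141 139 135 133 135 134 133 136 135
  133 133 136 138 141 112  67  54  26  13  16  29]]
```

>>> servo_tool(
  moves="0.010 -0.030 0 0 0 -2; 0.025 -0.075 0 0 0 -5; 0.045 -0.125 0 0 0 -8; 0.065 -0.175 0 0 0 -11; 0.085 -0.225 0 0 0 -14; 0.105 -0.275 0 0 0 -17; 0.120 -0.320 0 0 0 -20; 0.130 -0.350 0 0 0 -22.5",
  hand=0,
)

```text
t: 1.1
ee_pos: [406.3, 208.7, 203.7]
orientation: [-1.467, 0.667, -0.666]
ft_force: [-0.4, 0.2, -0.3]
width: 87.7
```

>>> servo_tool(
  moves="0.010 -0.035 0 0 0 0; 0.020 -0.070 -0.010 0 0 0; 0.030 -0.105 -0.020 0 0 0; 0.040 -0.135 -0.030 0 0 0; 0.050 -0.160 -0.040 0 0 0; 0.060 -0.182 -0.050 0 0 0; 0.060 -0.182 -0.054 0 0 0; 0.060 -0.182 -0.054 0 0 0",
)

```text
t: 2.1
ee_pos: [465.5, 28.9, 149.5]
orientation: [-1.467, 0.666, -0.664]
ft_force: [0.1, 0.6, 0.2]
width: 87.7
```

Run:
```python
from h import *
o=ctrl.get_obs(); print(o['ee_pos'],o['qpos'],R.from_rotvec(o['orientation']).as_matrix().round(3))
grab('wrist','w1'); im=grab('side','s1');grab('top','t1')
cv2.imwrite('pics/s1c.png',cv2.resize(im['pixels'][100:300,200:460,::-1],None,fx=3,fy=3,interpolation=cv2.INTER_CUBIC))
```

```text
[465.5274276   28.94168247 149.5009628 ] [ 3.64299832e-02  2.72829916e-01  2.01391482e+00  2.70365448e-04
  8.56176044e-01 -6.83673083e-01] [[ 0.659 -0.001  0.752]
 [-0.752  0.     0.659]
 [-0.001 -1.    -0.001]]
```

View pics/s1c.png

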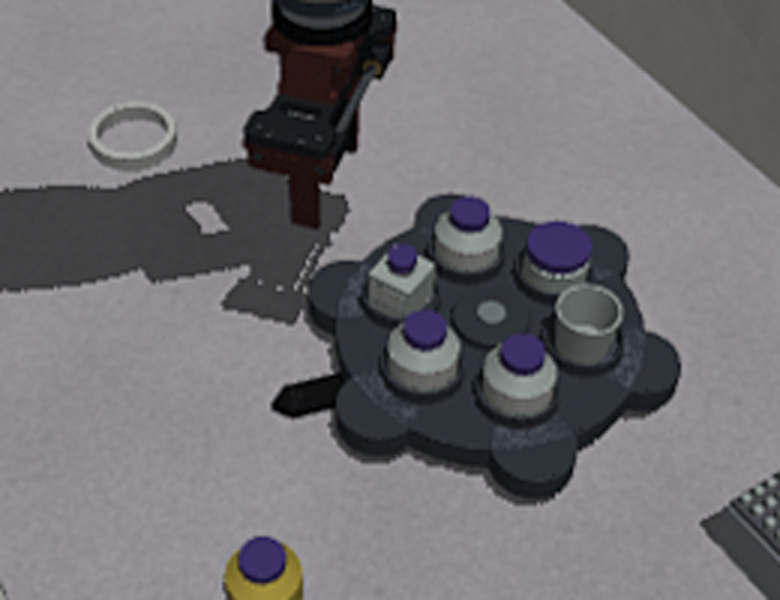

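View pics/w1.png

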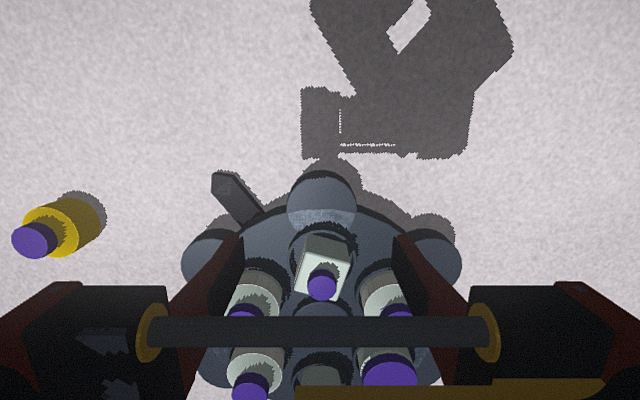

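View pics/t1.png

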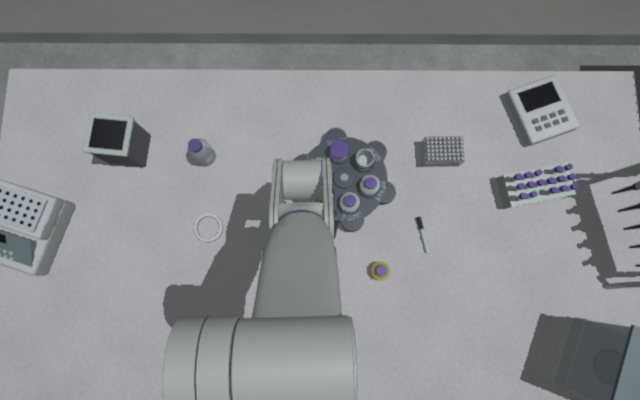

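Run:
```python
from h import *
im=load('w1'); print(im['T_tool_cam'].round(3), im['cx'],im['cy'],im['vertical_fov'])
T=np.eye(4);o=ctrl.get_obs();T[:3,:3]=R.from_rotvec(o['orientation']).as_matrix();T[:3,3]=o['ee_pos']
M=T@im['T_tool_cam']; im['attitude']=R.from_matrix(M[:3,:3]).as_rotvec(); im['xyz']=M[:3,3]; print(im['xyz'])
for uv,z in(([321,171],46),([355,200],46),([288,200],46),([213,176],12),([322,284],106)): print(uv,plane(im,uv,z)[0].round(1))
D=im['depth']; print(D[300:340:5,320], D[350,100],D[300,210],D[245,235])
P=cloud(im); print(P[245,235],P[300,210],P[330,320],P[350,100])
```

```text
[[ 1.00000e-03 -9.53000e-01 -3.03000e-01 -8.42310e+01]
 [-0.00000e+00  3.03000e-01 -9.53000e-01 -1.80404e+02]
 [ 1.00000e+00  1.00000e-03 -0.00000e+00  1.02700e+00]
 [ 0.00000e+00  0.00000e+00  0.00000e+00  1.00000e+00]] 317.7388265741947 199.76677036618094 67.0032692209082
[411.14338092  93.24408189 330.56105631]
[321, 171] [454.3  49.1  46. ]
[355, 200] [498.9  49.4  46. ]
[288, 200] [449.1   5.7  46. ]
[213, 176] [375.5 -37.1  12. ]
[322, 284] [511.1 -14.9 106. ]
[263.5606   320.72348  324.50415  325.67795   80.84283   79.297066
  79.987946  78.36963 ] 71.85495 123.15744 164.35147
[425.74287458   8.52534438 181.3905607 ] [428.50618208   6.97817977 225.57442418] [449.3002398   50.72992115 264.80639436] [409.0779113   17.14304096 272.89608294]
```

>>> servo_tool(
  moves="0.001 0.005 -0.005 0 0 0; 0.001 0.005 -0.020 0 0 0; 0.001 0.005 -0.035 0 0 0; 0.001 0.005 -0.052 0 0 0; 0.001 0.005 -0.069 0 0 0; 0.001 0.005 -0.085 0 0 0; 0.001 0.005 -0.097 0 0 0; 0.001 0.005 -0.103 0 0 0",
)

```text
t: 3.25
ee_pos: [466.8, 33.6, 45.9]
orientation: [-1.467, 0.665, -0.664]
ft_force: [0.0, 0.7, 1.1]
width: 87.4
```

Run:
```python
from h import *
o=ctrl.get_obs(); print(o['ee_pos'],o['ft_force'])
im=grab('side','s2'); grab('wrist','w2')
cv2.imwrite('pics/s2c.png',cv2.resize(im['pixels'][100:300,200:460,::-1],None,fx=3,fy=3,interpolation=cv2.INTER_CUBIC))
```

```text
[466.80925377  33.59692368  45.91324113] [3.31908130e-04 6.61823643e-01 1.13261095e+00]
```

View pics/s2c.png

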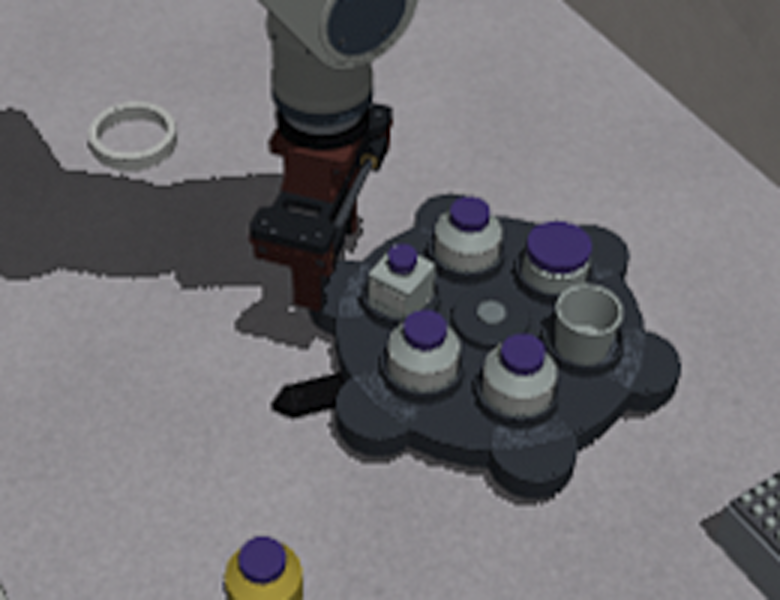

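View pics/w2.png

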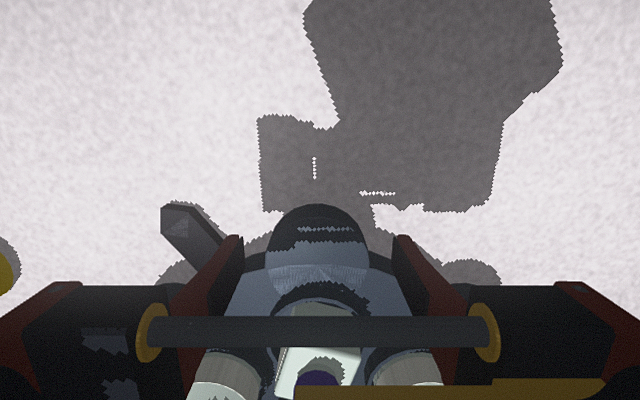

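```bash
cat >> h.py <<'E'
def arc(p0,steps,ax=(565,-84.5)):
    d=np.array(p0[:2])-ax
    for s in steps: 
        q=R.from_euler('z',s,degrees=True).as_matrix()[:2,:2]@d-d; print(f'{q[0]/1000:.4f} {q[1]/1000:.4f} 0 0 0 {s}')
E
python3 -c "
from h import *
arc((466.8,33.6),[1,2.5,4.5,6.5,8.5,10.5,12.5,14.5]);arc((466.8,33.6),[1,3,5,7,9,11,13,15])"
```

```text
-0.0020 -0.0017 0 0 0 1
-0.0051 -0.0044 0 0 0 2.5
-0.0090 -0.0081 0 0 0 4.5
-0.0127 -0.0119 0 0 0 6.5
-0.0164 -0.0158 0 0 0 8.5
-0.0199 -0.0199 0 0 0 10.5
-0.0232 -0.0241 0 0 0 12.5
-0.0264 -0.0283 0 0 0 14.5
-0.0020 -0.0017 0 0 0 1
-0.0060 -0.0053 0 0 0 3
-0.0099 -0.0090 0 0 0 5
-0.0137 -0.0128 0 0 0 7
-0.0173 -0.0168 0 0 0 9
-0.0207 -0.0209 0 0 0 11
-0.0240 -0.0251 0 0 0 13
-0.0272 -0.0294 0 0 0 15
```

>>> servo_tool(
  moves="-0.002 -0.002 0 0 0 1; -0.005 -0.004 0 0 0 2.5; -0.009 -0.008 0 0 0 4.5; -0.013 -0.012 0 0 0 6.5; -0.016 -0.016 0 0 0 8.5; -0.020 -0.020 0 0 0 10.5; -0.023 -0.024 0 0 0 12.5; -0.026 -0.028 0 0 0 14.5",
)

```text
t: 4.35
ee_pos: [441.2, 5.4, 47.3]
orientation: [-1.52, 0.466, -0.467]
ft_force: [0.1, 0.6, 0.7]
width: 87.6
```

Run:
```python
from h import *
o=ctrl.get_obs(); print(o['ee_pos'],o['ft_force'])
im=grab('side','s3'); 
cv2.imwrite('pics/s3c.png',cv2.resize(im['pixels'][100:300,200:460,::-1],None,fx=3,fy=3,interpolation=cv2.INTER_CUBIC))
for c in caps(im): print(c[0],c[2])
arc((440.8,5.6),[2,4,6,8,10,12,14,15])
```

```text
[441.17386553   5.37896089  47.31507155] [0.09059418 0.57196682 0.68087646]
[356.208 170.848] [589.96162012  -8.64685006 106.        ]
[386.02310231 181.82508251] [634.10007604 -81.1160367  106.        ]
[333.775  185.4875] [510.68062803 -24.12447677 106.        ]
[341.51592357 209.2611465 ] [ 484.80870215 -101.68721044  106.        ]
[374.12048193 217.20481928] [ 538.96698124 -162.51917759  106.        ]
[287.01621622 286.07567568] [ 270.7048496  -223.73647677  106.        ]
[519.94949495 367.36363636] [ 563.80768591 -597.71401965  106.        ]
[511.05504587 378.11926606] [ 534.48115844 -603.32223138  106.        ]
[535.03846154 380.07692308] [ 569.75129726 -628.36551172  106.        ]
[501.84482759 389.54310345] [ 504.72810504 -609.30171102  106.        ]
[526.39473684 391.21052632] [ 540.74239795 -634.07641727  106.        ]
[550.72477064 393.06422018] [ 576.02287231 -658.77875328  106.        ]
[516.69565217 398.13043478] [ 516.52710926 -633.57332428  106.        ]
-0.0031 -0.0044 0 0 0 2
-0.0060 -0.0089 0 0 0 4
-0.0087 -0.0135 0 0 0 6
-0.0113 -0.0182 0 0 0 8
-0.0138 -0.0229 0 0 0 10
-0.0160 -0.0278 0 0 0 12
-0.0181 -0.0327 0 0 0 14
-0.0191 -0.0352 0 0 0 15
```

View pics/s3c.png

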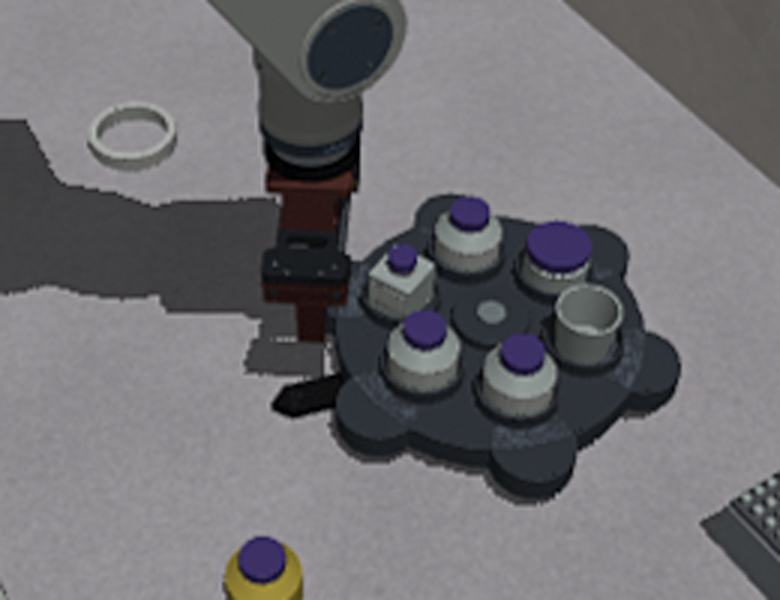

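Run:
```python
from h import *
o=ctrl.get_obs(); print(o['ee_pos'],o['ft_force'],o['qvel'])
grab('wrist','w3'); im=grab('side','s3b')
P=cloud(im); v,u=np.mgrid[195:220,295:315]
print(P[212,304],P[205,303],P[190,303])
```

```text
[440.64770731   5.15082104  47.2538256 ] [-0.86901603  0.49968449 -0.18740164] [ 0.00656064  0.00505914 -0.00635286  0.00035066  0.00658123  0.07343211]
[413.69050663 -40.30183734  75.54279815] [412.10239737 -39.24957655 102.15177313] [398.81591053 -67.18026784 189.37851833]
```

View pics/w3.png

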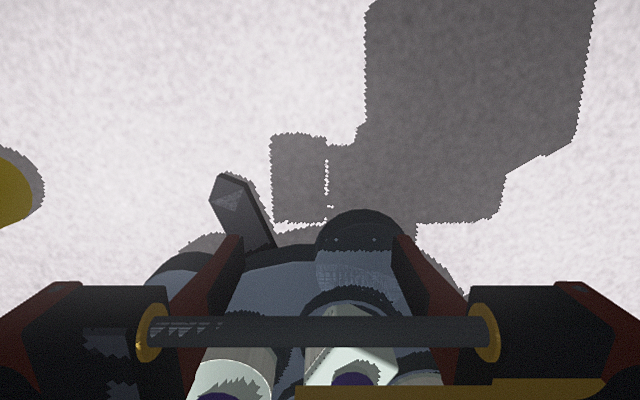

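Run:
```python
from h import *
o=ctrl.get_obs()
im=load('w3'); T=np.eye(4);T[:3,:3]=R.from_rotvec(o['orientation']).as_matrix();T[:3,3]=o['ee_pos']
M=T@im['T_tool_cam']; im['attitude']=R.from_matrix(M[:3,:3]).as_rotvec(); im['xyz']=M[:3,3]
P=cloud(im)
for v in (232,236,240,245,250,260,270):
    print(v,[P[v,u].round(0).tolist() for u in (235,240,350,375,385,395,400,410)])
Q=(P-o['ee_pos'])@T[:3,:3]
for v in (232,236,240,245,250,260,270):
    print(v,[Q[v,u].round(0).tolist() for u in (235,240,350,375,385,395,400,410)])
```

```text
232 [[415.0, -53.0, 11.0], [417.0, -50.0, 11.0], [451.0, 26.0, 45.0], [460.0, 39.0, 45.0], [463.0, 45.0, 46.0], [372.0, 54.0, 228.0], [470.0, 53.0, 44.0], [498.0, 60.0, 0.0]]
236 [[405.0, -26.0, 69.0], [419.0, -52.0, 12.0], [452.0, 25.0, 47.0], [462.0, 38.0, 47.0], [466.0, 43.0, 45.0], [470.0, 49.0, 44.0], [459.0, 52.0, 69.0], [501.0, 58.0, -0.0]]
240 [[406.0, -25.0, 74.0], [409.0, -25.0, 71.0], [456.0, 23.0, 45.0], [465.0, 37.0, 46.0], [469.0, 42.0, 45.0], [458.0, 48.0, 71.0], [459.0, 51.0, 73.0], [461.0, 55.0, 75.0]]
245 [[408.0, -26.0, 77.0], [411.0, -26.0, 72.0], [459.0, 21.0, 45.0], [468.0, 35.0, 45.0], [472.0, 40.0, 45.0], [461.0, 47.0, 71.0], [459.0, 49.0, 78.0], [460.0, 54.0, 81.0]]
250 [[409.0, -25.0, 81.0], [413.0, -27.0, 73.0], [462.0, 19.0, 45.0], [471.0, 33.0, 45.0], [475.0, 38.0, 45.0], [462.0, 45.0, 73.0], [458.0, 48.0, 83.0], [459.0, 52.0, 86.0]]
260 [[413.0, -27.0, 85.0], [418.0, -31.0, 74.0], [469.0, 15.0, 44.0], [477.0, 29.0, 46.0], [481.0, 34.0, 46.0], [467.0, 42.0, 75.0], [462.0, 45.0, 85.0], [458.0, 50.0, 95.0]]
270 [[417.0, -31.0, 85.0], [422.0, -34.0, 76.0], [
[... 598 characters left out ...]
, 47.0], [-12.0, -28.0, 52.0]]
245 [[-10.0, -29.0, -45.0], [-8.0, -25.0, -43.0], [6.0, 2.0, 23.0], [6.0, 2.0, 39.0], [6.0, 2.0, 46.0], [-7.0, -24.0, 45.0], [-10.0, -30.0, 46.0], [-12.0, -33.0, 51.0]]
250 [[-9.0, -34.0, -43.0], [-5.0, -26.0, -43.0], [9.0, 2.0, 23.0], [9.0, 2.0, 39.0], [9.0, 2.0, 46.0], [-5.0, -26.0, 45.0], [-10.0, -35.0, 45.0], [-11.0, -39.0, 49.0]]
260 [[-5.0, -38.0, -43.0], [1.0, -27.0, -43.0], [17.0, 3.0, 23.0], [17.0, 1.0, 40.0], [17.0, 1.0, 46.0], [0.0, -28.0, 45.0], [-5.0, -37.0, 45.0], [-11.0, -48.0, 46.0]]
270 [[1.0, -38.0, -43.0], [6.0, -29.0, -43.0], [24.0, 2.0, 23.0], [25.0, 2.0, 40.0], [24.0, 1.0, 47.0], [6.0, -28.0, 45.0], [0.0, -39.0, 45.0], [-9.0, -54.0, 45.0]]
```

>>> servo_tool(
  moves="0 0 0.015 0 0 0; 0 0 0.035 0 0 0; 0 0 0.055 0 0 0; 0 0 0.075 0 0 0; 0 0 0.090 0 0 0; 0 0 0.100 0 0 0; 0 0 0.100 0 0 0; 0 0 0.100 0 0 0",
  hand=255,
)

```text
t: 5.5
ee_pos: [440.8, 5.7, 146.5]
orientation: [-1.52, 0.469, -0.467]
ft_force: [-0.3, -0.1, -0.5]
width: 11.8
```

```bash
cat >> h.py <<'E'
def wpose(im,o):
    T=np.eye(4);T[:3,:3]=R.from_rotvec(o['orientation']).as_matrix();T[:3,3]=o['ee_pos']
    M=T@im['T_tool_cam']; im['attitude']=R.from_matrix(M[:3,:3]).as_rotvec(); im['xyz']=M[:3,3]; return T
E
python3 - <<'E'
from h import *
o=ctrl.get_obs(); print(o['ee_pos'],o['ft_force'],o['width'])
im=grab('wrist','w4'); T=wpose(im,o); pickle.dump(im,open('pics/w4.pkl','wb'))
P=cloud(im);Q=(P-o['ee_pos'])@T[:3,:3]
for v in range(200,300,6): print(v,[Q[v,u].round(0).tolist() for u in range(290,350,6)])
im=grab('side','s4'); 
cv2.imwrite('pics/s4c.png',cv2.resize(im['pixels'][100:300,200:460,::-1],None,fx=3,fy=3,interpolation=cv2.INTER_CUBIC))
E
```

```text
[440.83203299   5.6585368  146.46092873] [-0.26144687 -0.08180746 -0.45931164] 11.765632056189057
200 [[21.0, 148.0, -31.0], [21.0, 147.0, -24.0], [21.0, 148.0, -17.0], [20.0, 146.0, -10.0], [20.0, 146.0, -3.0], [6.0, 102.0, 3.0], [6.0, 101.0, 9.0], [6.0, 101.0, 15.0], [6.0, 101.0, 21.0], [6.0, 101.0, 27.0]]
206 [[20.0, 124.0, -28.0], [18.0, 120.0, -22.0], [17.0, 117.0, -15.0], [17.0, 116.0, -9.0], [17.0, 116.0, -3.0], [12.0, 101.0, 3.0], [12.0, 102.0, 9.0], [12.0, 101.0, 15.0], [12.0, 101.0, 21.0], [12.0, 102.0, 27.0]]
212 [[20.0, 105.0, -27.0], [19.0, 102.0, -21.0], [19.0, 102.0, -15.0], [18.0, 101.0, -9.0], [18.0, 101.0, -3.0], [18.0, 101.0, 3.0], [18.0, 101.0, 9.0], [19.0, 101.0, 15.0], [18.0, 100.0, 21.0], [18.0, 101.0, 27.0]]
218 [[25.0, 102.0, -27.0], [25.0, 101.0, -21.0], [25.0, 101.0, -15.0], [25.0, 101.0, -9.0], [24.0, 100.0, -3.0], [25.0, 102.0, 3.0], [24.0, 100.0, 9.0], [25.0, 101.0, 15.0], [25.0, 101.0, 21.0], [25.0, 101.0, 27.0]]
224 [[31.0, 101.0, -27.0], [31.0, 101.0, -21.0], [31.0, 100.0, -15.0], [31.0, 100.0, -9.0], [31.0, 101.0, -3.0], [31.0, 101.0, 3.0], [31.0, 10
[... 1963 characters left out ...]
0, 7.0], [-12.0, -65.0, 10.0], [-11.0, -65.0, 13.0]]
284 [[-12.0, -70.0, -11.0], [-11.0, -70.0, -8.0], [-10.0, -68.0, -6.0], [78.0, 67.0, -8.0], [72.0, 58.0, -2.0], [72.0, 58.0, 3.0], [72.0, 58.0, 9.0], [-10.0, -68.0, 7.0], [-11.0, -70.0, 10.0], [-12.0, -70.0, 12.0]]
290 [[-33.0, -105.0, -7.0], [-11.0, -74.0, -8.0], [-11.0, -73.0, -5.0], [80.0, 60.0, -8.0], [80.0, 60.0, -2.0], [79.0, 59.0, 3.0], [69.0, 44.0, 8.0], [-10.0, -72.0, 7.0], [-12.0, -74.0, 9.0], [-34.0, -107.0, 8.0]]
296 [[-34.0, -109.0, -7.0], [-11.0, -78.0, -8.0], [-10.0, -76.0, -5.0], [115.0, 101.0, -10.0], [116.0, 101.0, -3.0], [85.0, 58.0, 3.0], [73.0, 41.0, 8.0], [-10.0, -76.0, 7.0], [-12.0, -78.0, 9.0], [-34.0, -109.0, 8.0]]
```

View pics/w4.png

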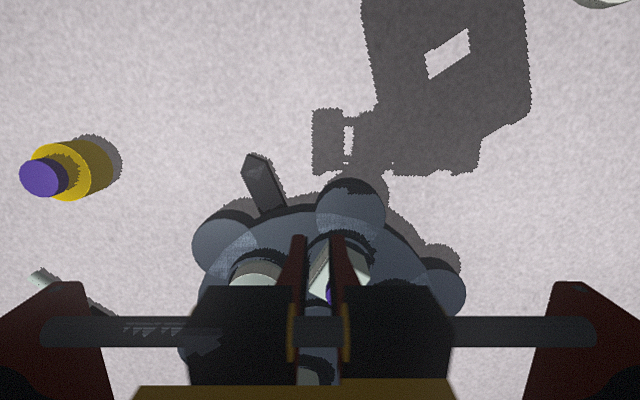

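View pics/s4c.png

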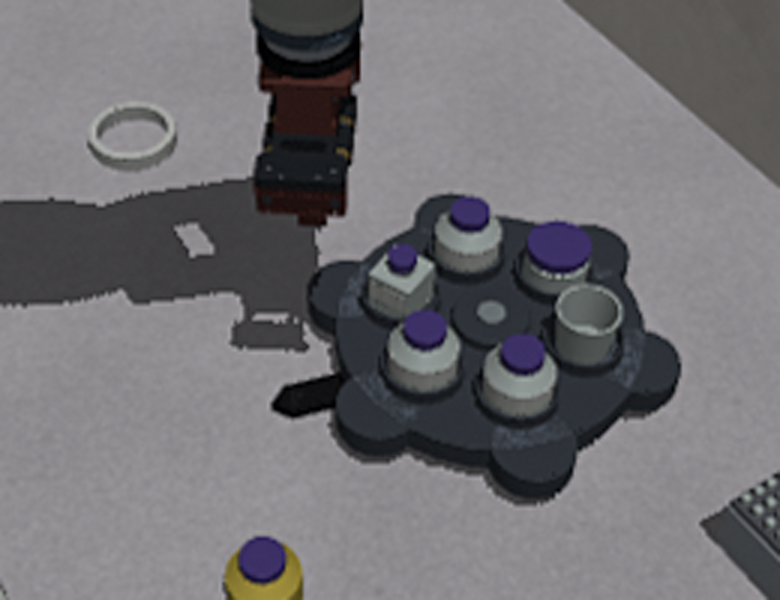

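Run:
```python
from h import *
o=ctrl.get_obs(); im=load('w4'); P=cloud(im); T=wpose(im,o); Q=(cloud(im)-o['ee_pos'])@T[:3,:3]
D=im['depth']; m=(D>0)&(D<200)
q=Q[m]; 
for lo in range(-180,0,10):
    s=q[(q[:,1]>=lo)&(q[:,1]<lo+10)]
    if len(s): print(lo,len(s),'x',s[:,0].min().round(),s[:,0].max().round(),'z',s[:,2].min().round(),s[:,2].max().round())
# side cloud
im=load('s4'); Q=(cloud(im)-o['ee_pos'])@T[:3,:3]; hsv=cv2.cvtColor(im['pixels'],cv2.COLOR_RGB2HSV)
v,u=np.mgrid[:400,:640]; m=(u>270)&(u<325)&(v>100)&(v<185)&(np.abs(Q[...,0])<60)&(np.abs(Q[...,2])<120)&(Q[...,1]<60)
q=Q[m]
for lo in range(-180,60,10):
    s=q[(q[:,1]>=lo)&(q[:,1]<lo+10)]
    if len(s): print('side',lo,len(s),'x',s[:,0].min().round(),s[:,0].max().round(),'z',s[:,2].min().round(),s[:,2].max().round())
print(im['pixels'][165:180,300:312].mean(-1).astype(int)); print(Q[165:180,304].round())
```

```text
-140 2180 x -34.0 -23.0 z -65.0 67.0
-130 20087 x -35.0 -11.0 z -76.0 79.0
-120 23104 x -35.0 3.0 z -80.0 82.0
-110 8498 x -35.0 16.0 z -80.0 82.0
-100 566 x -32.0 16.0 z -78.0 80.0
-90 165 x -12.0 12.0 z -8.0 10.0
-80 478 x -13.0 1.0 z -16.0 16.0
-70 747 x -13.0 8.0 z -17.0 19.0
-60 556 x -12.0 10.0 z -16.0 17.0
-50 382 x -12.0 -2.0 z -14.0 16.0
-40 372 x -13.0 9.0 z -14.0 15.0
-30 256 x -12.0 9.0 z -14.0 16.0
-20 51 x -12.0 6.0 z -13.0 14.0
side -180 71 x -31.0 29.0 z -45.0 -36.0
side -170 75 x -22.0 22.0 z -45.0 -29.0
side -160 79 x -22.0 22.0 z -45.0 -9.0
side -150 424 x -32.0 33.0 z -94.0 1.0
side -140 163 x -33.0 33.0 z -93.0 3.0
side -130 191 x -33.0 34.0 z -91.0 73.0
side -120 135 x -33.0 34.0 z -85.0 74.0
side -110 104 x -32.0 34.0 z -85.0 73.0
side -100 6 x -26.0 29.0 z -82.0 -81.0
side -40 8 x -10.0 10.0 z -16.0 -14.0
side -30 28 x -10.0 12.0 z -16.0 -10.0
side -20 2 x -8.0 -6.0 z -12.0 -12.0
[[ 22  27  29  31  22  27  24  19  27  25  21  24]
 [ 22  20  24  22  22  23  25  20  23  25  24  28]
 [ 18  20  18  19  18  19  19  20  19  20  26  27]
 [ 20  21  20  20  20  19  22 
[... 198 characters left out ...]
0  25  18  44 114 118 120]
 [ 13  17  16  19  18  17  24  13  33 144 158 155]
 [ 23  19  20  18  20  15  17   5  25 136 150 148]
 [ 51  48  46  45  44  40  33  85 100 139 145 144]
 [ 68  68  66  66  61 106  68 137 157 151 145 145]
 [ 64  65  63  62  55 144 117 140 149 146 146 147]
 [ 64  63  63  62  52 139 153 149 145 146 147 147]
 [ 63  63  63  63  53 139 152 149 146 145 147 146]]
[[  11. -127.  -89.]
 [  11. -123.  -88.]
 [  84. -785. -774.]
 [  10. -110.  -81.]
 [  10. -106.  -80.]
 [  10. -106.  -83.]
 [  10. -102.  -82.]
 [   2.  -31.  -14.]
 [   2.  -27.  -13.]
 [   2.  -24.  -14.]
 [   2.  -23.  -16.]
 [ -16.  145.  148.]
 [ -15.  145.  143.]
 [ -15.  147.  141.]
 [  84. -785. -774.]]
```

>>> servo_tool(
  moves="0.006 0.006 0 0 0 -3; 0.013 0.014 0 0 0 -7; 0.020 0.021 0 0 0 -11; 0.026 0.028 0 0 0 -14.5; 0.026 0.028 -0.020 0 0 -14.5; 0.026 0.028 -0.040 0 0 -14.5; 0.026 0.028 -0.060 0 0 -14.5; 0.026 0.028 -0.080 0 0 -14.5",
  hand=0,
)

```text
t: 6.6
ee_pos: [466.8, 33.6, 65.7]
orientation: [-1.467, 0.665, -0.664]
ft_force: [0.6, -0.2, -0.4]
width: 79.8
```

>>> servo_tool(
  moves="0 0 -0.010 0 0 0; 0 0 -0.020 0 0 0; 0 0 -0.030 0 0 0; 0 0 -0.040 0 0 0; 0 0 -0.050 0 0 0; 0 0 -0.055 0 0 0; 0 0 -0.057 0 0 0; 0 0 -0.057 0 0 0",
)

```text
t: 7.6
ee_pos: [467.3, 33.7, 9.9]
orientation: [-1.467, 0.664, -0.664]
ft_force: [1.1, -1.2, -0.2]
width: 88.1
```

Run:
```python
from h import *
o=ctrl.get_obs(); print(o['ee_pos'],o['ft_force'],o['width'])
im=grab('wrist','w5'); T=wpose(im,o); Q=(cloud(im)-o['ee_pos'])@T[:3,:3]; P=cloud(im)
for v in range(220,290,6): print(v,[Q[v,u].round(0).tolist() for u in (230,236,242,270,320,360,390,396,402)])
im=grab('side','s5'); 
cv2.imwrite('pics/s5c.png',cv2.resize(im['pixels'][100:300,200:460,::-1],None,fx=3,fy=3,interpolation=cv2.INTER_CUBIC))
```

```text
[467.25846124  33.65588192   9.87942931] [ 1.11272405 -1.18250437 -0.17084067] 88.05192259306901
220 [[-9.0, 11.0, -59.0], [-10.0, 10.0, -54.0], [-9.0, 11.0, -50.0], [-9.0, 10.0, -31.0], [-9.0, 11.0, 3.0], [-9.0, 11.0, 30.0], [-9.0, 11.0, 50.0], [-9.0, 11.0, 54.0], [-9.0, 11.0, 58.0]]
226 [[-5.0, 10.0, -59.0], [-5.0, 11.0, -55.0], [-5.0, 11.0, -51.0], [-5.0, 10.0, -31.0], [-17.0, -18.0, 2.0], [-5.0, 10.0, 30.0], [-5.0, 11.0, 50.0], [-5.0, 11.0, 54.0], [-5.0, 10.0, 58.0]]
232 [[0.0, 11.0, -59.0], [-1.0, 10.0, -55.0], [-1.0, 10.0, -51.0], [-0.0, 11.0, -32.0], [-16.0, -26.0, 2.0], [-0.0, 11.0, 30.0], [-0.0, 10.0, 51.0], [-0.0, 10.0, 55.0], [-0.0, 10.0, 59.0]]
238 [[-12.0, -24.0, -49.0], [-12.0, -25.0, -45.0], [-10.0, -19.0, -43.0], [4.0, 11.0, -32.0], [-16.0, -34.0, 2.0], [4.0, 10.0, 30.0], [4.0, 10.0, 51.0], [4.0, 10.0, 55.0], [-12.0, -25.0, 49.0]]
244 [[-12.0, -33.0, -46.0], [-10.0, -28.0, -44.0], [-7.0, -21.0, -43.0], [-4.0, -16.0, -28.0], [-14.0, -35.0, 2.0], [-4.0, -16.0, 26.0], [8.0, 9.0, 51.0], [-9.0, -27.0, 45.0], [-12.0, -31.0, 47.0]]
250 [[-12.0, -39.0, -44.0], [-10.0, -35.0, 
[... 610 characters left out ...]
3.0], [1.0, -36.0, -25.0], [1.0, -36.0, 2.0], [1.0, -36.0, 24.0], [28.0, 11.0, 53.0], [3.0, -32.0, 44.0], [-2.0, -41.0, 45.0]]
274 [[-3.0, -48.0, -43.0], [3.0, -37.0, -43.0], [33.0, 11.0, -54.0], [5.0, -35.0, -25.0], [4.0, -36.0, 2.0], [4.0, -37.0, 24.0], [32.0, 10.0, 53.0], [6.0, -33.0, 44.0], [0.0, -42.0, 45.0]]
280 [[-0.0, -49.0, -43.0], [6.0, -38.0, -43.0], [24.0, -10.0, -48.0], [8.0, -35.0, -25.0], [8.0, -36.0, 2.0], [8.0, -36.0, 24.0], [26.0, -8.0, 48.0], [37.0, 10.0, 58.0], [3.0, -43.0, 45.0]]
286 [[3.0, -49.0, -43.0], [24.0, -17.0, -50.0], [24.0, -18.0, -46.0], [12.0, -36.0, -25.0], [13.0, -34.0, 2.0], [12.0, -36.0, 24.0], [24.0, -17.0, 46.0], [26.0, -15.0, 50.0], [5.0, -45.0, 44.0]]
```

View pics/w5.png

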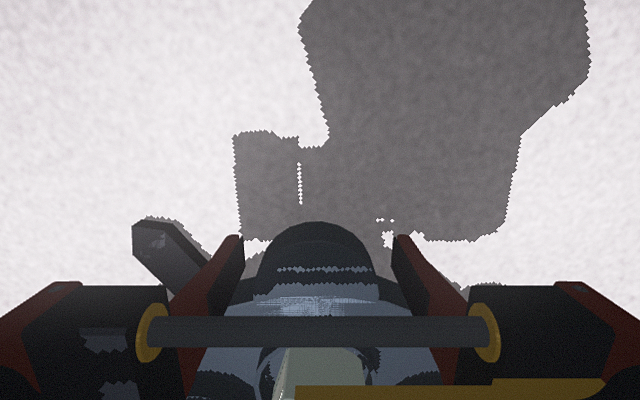

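View pics/s5c.png

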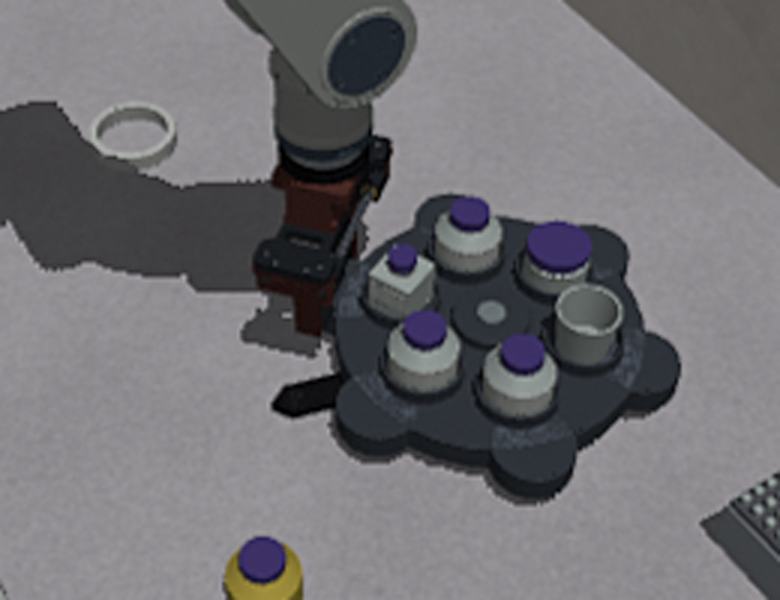

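>>> servo_tool(
  moves="0 0 -0.004 0 0 0; -0.002 -0.002 -0.005 0 0 1; -0.005 -0.004 -0.005 0 0 2.5; -0.009 -0.008 -0.005 0 0 4.5; -0.013 -0.012 -0.005 0 0 6.5; -0.016 -0.016 -0.005 0 0 8.5; -0.020 -0.020 -0.005 0 0 10.5; -0.023 -0.024 -0.005 0 0 12.5",
)

```text
t: 8.7
ee_pos: [444.0, 9.4, 5.0]
orientation: [-1.514, 0.493, -0.494]
ft_force: [1.1, 0.7, -0.4]
width: 87.7
```

```bash
cat >> h.py <<'E'
def turnside(im,ax=(563.5,-86.2)):
    # rotation of caps vs start, z=106 plane, side view
    P=[c[2][:2]-ax for c in caps(im) if np.hypot(*(c[2][:2]-ax))<130 and c[1]>40]
    Z=[c[2][:2]-ax for c in caps(load('side0')) if np.hypot(*(c[2][:2]-ax))<130]
    return [(np.hypot(*p).round(1),np.degrees(np.arctan2(p[1],p[0])).round(1)) for p in P],[(np.hypot(*p).round(1),np.degrees(np.arctan2(p[1],p[0])).round(1)) for p in Z]
E
python3 - <<'E'
from h import *
o=ctrl.get_obs(); print(o['ee_pos'],o['ft_force'],o['moment'])
im=grab('side','s6'); print(*turnside(im),sep='\n')
cv2.imwrite('pics/s6c.png',cv2.resize(im['pixels'][100:300,200:460,::-1],None,fx=3,fy=3,interpolation=cv2.INTER_CUBIC))
arc((444.2,9.6),[2,4,6,8,10,12,14,15])
E
```

```text
[444.00978819   9.43480217   4.96149213] [ 1.12772424  0.6502426  -0.44882135] [ 0.12123842 -0.0560634   0.00833351]
[(np.float64(81.6), np.float64(79.2)), (np.float64(70.0), np.float64(13.0)), (np.float64(81.0), np.float64(138.0)), (np.float64(80.2), np.float64(-161.3)), (np.float64(80.3), np.float64(-100.2))]
[(np.float64(82.1), np.float64(71.0)), (np.float64(71.0), np.float64(4.1)), (np.float64(81.4), np.float64(130.3)), (np.float64(80.2), np.float64(-168.9)), (np.float64(80.2), np.float64(-107.8))]
-0.0032 -0.0043 0 0 0 2
-0.0063 -0.0087 0 0 0 4
-0.0092 -0.0131 0 0 0 6
-0.0119 -0.0177 0 0 0 8
-0.0145 -0.0224 0 0 0 10
-0.0169 -0.0272 0 0 0 12
-0.0192 -0.0320 0 0 0 14
-0.0202 -0.0345 0 0 0 15
```

View pics/s6c.png

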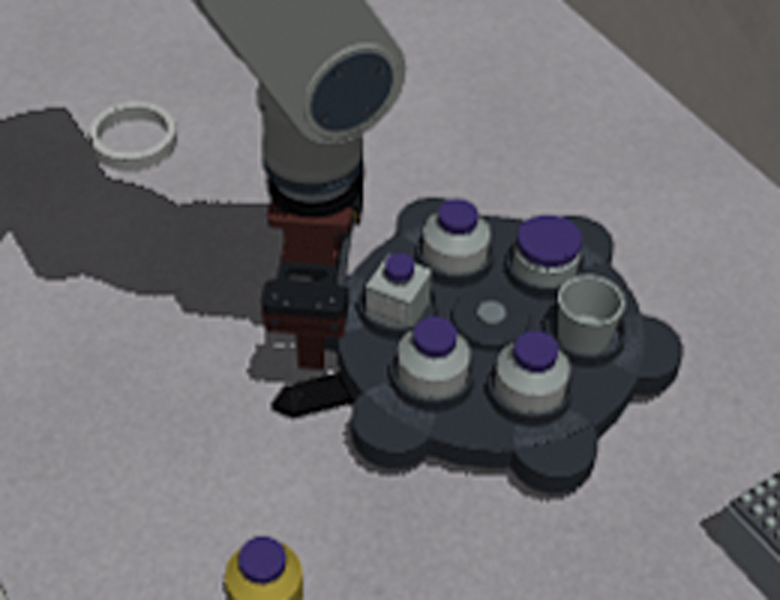

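>>> servo_tool(
  moves="-0.003 -0.004 0 0 0 2; -0.006 -0.009 0 0 0 4; -0.009 -0.013 0 0 0 6; -0.012 -0.018 0 0 0 8; -0.014 -0.022 0 0 0 10; -0.017 -0.027 0 0 0 12; -0.019 -0.032 0 0 0 14; -0.020 -0.034 0 0 0 15",
)

```text
t: 9.75
ee_pos: [424.1, -24.5, 5.0]
orientation: [-1.551, 0.29, -0.291]
ft_force: [0.6, 1.1, -0.4]
width: 87.8
```

Run:
```python
from h import *
o=ctrl.get_obs(); print(o['ee_pos'],o['ft_force'],o['moment'])
im=grab('side','s7'); print(*turnside(im),sep='\n'); x,e,n=deckfit(im); print(x,np.degrees(x[2])%60,e,n)
cv2.imwrite('pics/s7c.png',cv2.resize(im['pixels'][100:300,200:460,::-1],None,fx=3,fy=3,interpolation=cv2.INTER_CUBIC))
arc((424.2,-24.4),[1.5,3,4.5,6,7.5,9,10,11])
```

```text
[424.12484552 -24.5433974    4.95256042] [ 0.61569365  1.14657359 -0.40821159] [ 0.10202776 -0.06796993  0.00273302]
[(np.float64(81.7), np.float64(93.6)), (np.float64(68.3), np.float64(29.9)), (np.float64(80.7), np.float64(152.8)), (np.float64(81.1), np.float64(-85.9)), (np.float64(80.2), np.float64(-146.3))]
[(np.float64(82.1), np.float64(71.0)), (np.float64(71.0), np.float64(4.1)), (np.float64(81.4), np.float64(130.3)), (np.float64(80.2), np.float64(-168.9)), (np.float64(80.2), np.float64(-107.8))]
[561.29452208 -85.6519267    0.60090569] 34.42936014901319 44.12346625724016 444
-0.0015 -0.0037 0 0 0 1.5
-0.0030 -0.0075 0 0 0 3
-0.0043 -0.0112 0 0 0 4.5
-0.0055 -0.0150 0 0 0 6
-0.0066 -0.0189 0 0 0 7.5
-0.0077 -0.0228 0 0 0 9
-0.0083 -0.0254 0 0 0 10
-0.0089 -0.0280 0 0 0 11
```

View pics/s7c.png

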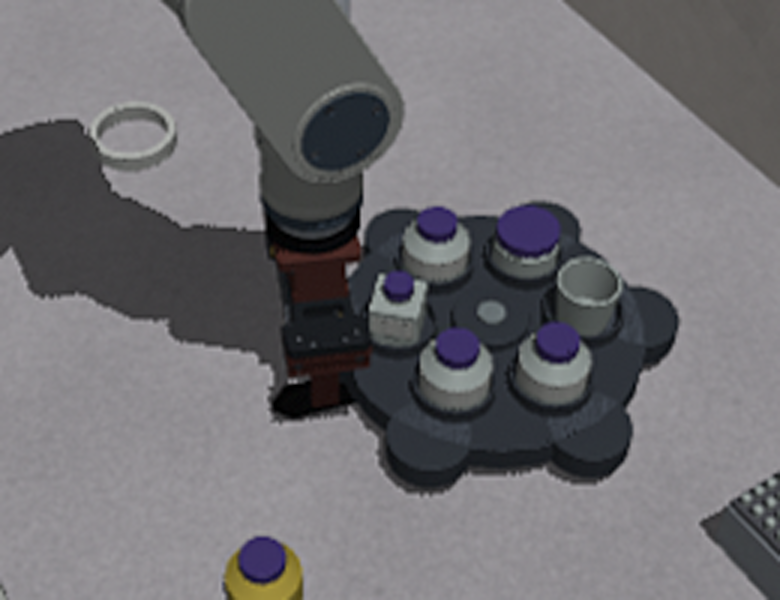

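>>> servo_tool(
  moves="-0.0015 -0.004 0 0 0 1.5; -0.003 -0.0075 0 0 0 3; -0.0045 -0.011 0 0 0 4.5; -0.0055 -0.015 0 0 0 6; -0.0065 -0.019 0 0 0 7.5; -0.0075 -0.023 0 0 0 9; -0.0085 -0.0255 0 0 0 10; -0.009 -0.028 0 0 0 11",
)

```text
t: 10.8
ee_pos: [415.3, -52.6, 4.9]
orientation: [-1.566, 0.139, -0.14]
ft_force: [0.9, 0.3, 0.2]
width: 87.4
```

Run:
```python
from h import *
o=ctrl.get_obs(); print(o['ee_pos'],o['ft_force'],o['moment'])
im=grab('side','s8'); print(*turnside(im),sep='\n'); x,e,n=deckfit(im); print(x,np.degrees(x[2])%60,e,n)
im=grab('top','t8'); print([ (c[0].round(1),c[1],np.degrees(np.arctan2(c[2][1]+83.5,c[2][0]-566.4)).round(1)) for c in caps(im) if np.hypot(c[2][0]-565,c[2][1]+84)<130]); x,e,n=deckfit(im); print(x,np.degrees(x[2])%60,e,n)
cv2.imwrite('pics/t8c.png',cv2.resize(im['pixels'][110:260,260:420,::-1],None,fx=4,fy=4,interpolation=cv2.INTER_CUBIC))
```

```text
[415.28151744 -52.57819214   4.8880222 ] [0.88201454 0.2789496  0.18303989] [ 0.15343291 -0.04283399 -0.00231869]
[(np.float64(68.1), np.float64(43.1)), (np.float64(81.0), np.float64(104.4)), (np.float64(81.2), np.float64(164.2)), (np.float64(81.2), np.float64(-74.8)), (np.float64(80.0), np.float64(-135.3))]
[(np.float64(82.1), np.float64(71.0)), (np.float64(71.0), np.float64(4.1)), (np.float64(81.4), np.float64(130.3)), (np.float64(80.2), np.float64(-168.9)), (np.float64(80.2), np.float64(-107.8))]
[ 5.62474714e+02 -8.48847883e+01 -2.68280033e-01] 44.628686376224294 39.391223512525286 432
[(array([325.2, 156. ]), np.int32(270), np.float64(48.3)), (array([370.8, 167.2]), np.int32(97), np.float64(-76.1)), (array([317.8, 180.6]), np.int32(96), np.float64(105.9)), (array([363.8, 192.7]), np.int32(90), np.float64(-136.3))]
[ 6.11117297e+02 -9.06188533e+01  5.08800472e-01] 29.152119685500466 31.837644822201174 444
```

View pics/t8c.png

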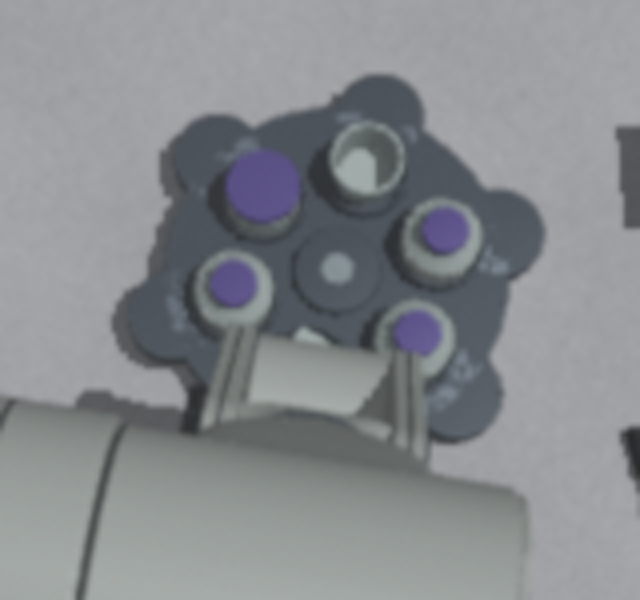

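>>> servo_tool(
  moves="0 -0.001 0 0 0 0.4; -0.0005 -0.002 0 0 0 0.8; -0.0005 -0.003 0 0 0 1.2; -0.001 -0.004 0 0 0 1.6; -0.001 -0.005 0 0 0 1.9; -0.001 -0.0055 0 0 0 2.1; -0.001 -0.0055 0 0 0 2.1; -0.001 -0.0055 0 0 0 2.1",
)

```text
t: 11.9
ee_pos: [414.1, -57.9, 4.9]
orientation: [-1.568, 0.112, -0.111]
ft_force: [-0.7, 0.5, 0.5]
width: 88.0
```

Run:
```python
from h import *
o=ctrl.get_obs(); print(o['ee_pos'],o['ft_force'],o['moment'])
im=grab('side','s9'); print(*turnside(im),sep='\n')
```

```text
[414.06120111 -57.85066274   4.85185039] [-0.66943794  0.47342027  0.51138129] [0.1230388  0.07136496 0.02838568]
[(np.float64(67.9), np.float64(45.5)), (np.float64(81.2), np.float64(106.4)), (np.float64(81.2), np.float64(166.6)), (np.float64(81.4), np.float64(-72.8)), (np.float64(80.4), np.float64(-133.1))]
[(np.float64(82.1), np.float64(71.0)), (np.float64(71.0), np.float64(4.1)), (np.float64(81.4), np.float64(130.3)), (np.float64(80.2), np.float64(-168.9)), (np.float64(80.2), np.float64(-107.8))]
```

>>> servo_tool(
  moves="0.0005 0.004 0 0 0 -1.5; 0.0015 0.008 0 0 0 -3; 0.0025 0.012 0 0 0 -4.5; 0.0025 0.012 0.010 0 0 -4.5; 0.0025 0.012 0.035 0 0 -4.5; 0.0025 0.012 0.065 0 0 -4.5; 0.0025 0.012 0.095 0 0 -4.5; 0.0025 0.012 0.125 0 0 -4.5",
)

```text
t: 12.95
ee_pos: [416.5, -45.9, 131.5]
orientation: [-1.564, 0.173, -0.173]
ft_force: [-0.4, -0.7, -0.3]
width: 87.9
```

>>> servo_tool(
  moves="0 0.03 0.03 0 0 0; -0.01 0.07 0.06 0 0 0; -0.02 0.12 0.07 0 0 0; -0.02 0.17 0.07 0 0 0; -0.02 0.22 0.07 0 0 0; -0.02 0.27 0.07 0 0 0; -0.02 0.31 0.07 0 0 0; -0.02 0.33 0.07 0 0 0",
)

```text
t: 13.95
ee_pos: [396.4, 285.8, 200.4]
orientation: [-1.564, 0.171, -0.172]
ft_force: [0.4, -1.3, -0.6]
width: 87.7
```

Run:
```python
from h import *
o=ctrl.get_obs(); print(o['ee_pos'],o['ft_force'])
im=grab('side','s10'); print(*turnside(im),sep='\n'); x,e,n=deckfit(im); print(x,np.degrees(x[2])%60,e,n)
cv2.imwrite('pics/s10c.png',cv2.resize(im['pixels'][100:300,200:460,::-1],None,fx=3,fy=3,interpolation=cv2.INTER_CUBIC))
im=grab('top','t10');x,e,n=deckfit(im); print(x,np.degrees(x[2])%60,e,n); print([ (c[0].round(1),c[1],np.degrees(np.arctan2(c[2][1]+83.5,c[2][0]-566.4)).round(1)) for c in caps(im) if np.hypot(c[2][0]-565,c[2][1]+84)<130])
cv2.imwrite('pics/t10c.png',cv2.resize(im['pixels'][110:260,260:420,::-1],None,fx=4,fy=4,interpolation=cv2.INTER_CUBIC))
```

```text
[396.43818543 285.77256818 200.41669443] [ 0.41549393 -1.31642878 -0.5869042 ]
[(np.float64(68.1), np.float64(45.4)), (np.float64(81.3), np.float64(106.3)), (np.float64(81.3), np.float64(166.5)), (np.float64(81.4), np.float64(-72.5)), (np.float64(80.4), np.float64(-133.0))]
[(np.float64(82.1), np.float64(71.0)), (np.float64(71.0), np.float64(4.1)), (np.float64(81.4), np.float64(130.3)), (np.float64(80.2), np.float64(-168.9)), (np.float64(80.2), np.float64(-107.8))]
[562.70148651 -86.12492543   0.81600065] 46.75339328619964 37.483141583278055 593
[ 5.66251557e+02 -8.35249383e+01 -2.32818522e-01] 46.66048131003899 2.066071756239558 312
[(array([324.7, 156.5]), np.int32(264), np.float64(49.8)), (array([370.4, 166.5]), np.int32(90), np.float64(-74.4)), (array([318. , 181.4]), np.int32(97), np.float64(107.6)), (array([364.1, 192.6]), np.int32(96), np.float64(-135.6)), (array([337.9, 199.9]), np.int32(43), np.float64(165.7))]
```

View pics/t10c.png

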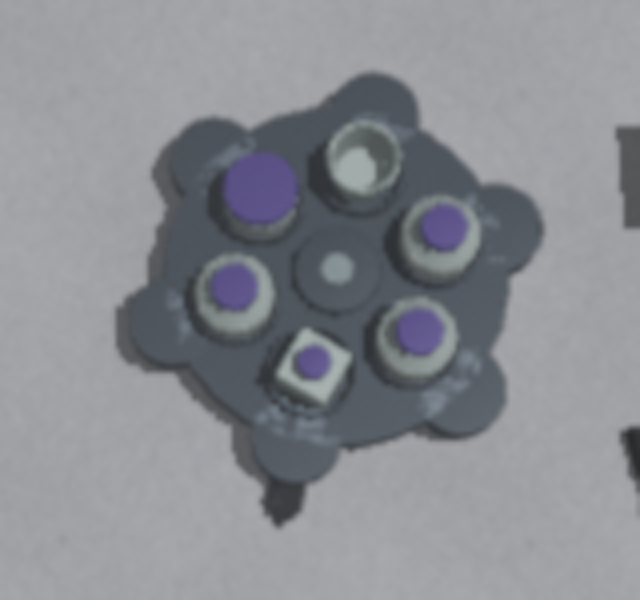

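View pics/s10c.png

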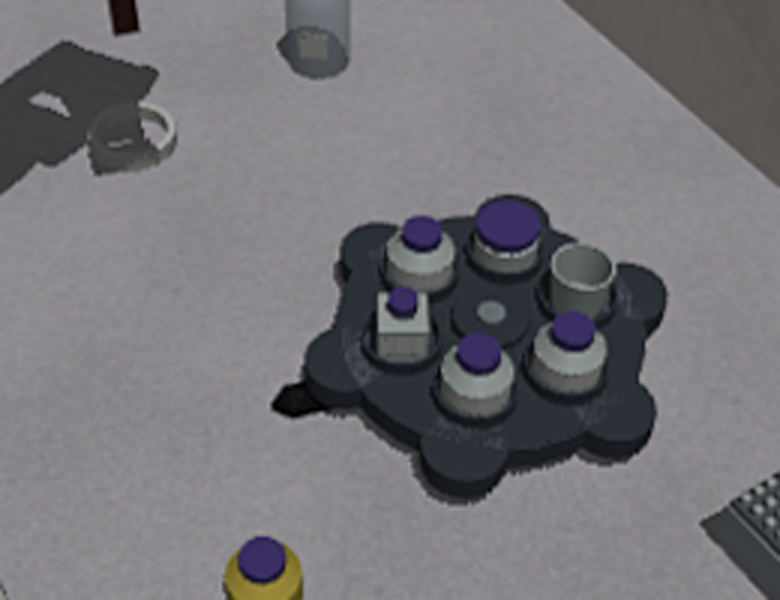

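View pics/t10.png

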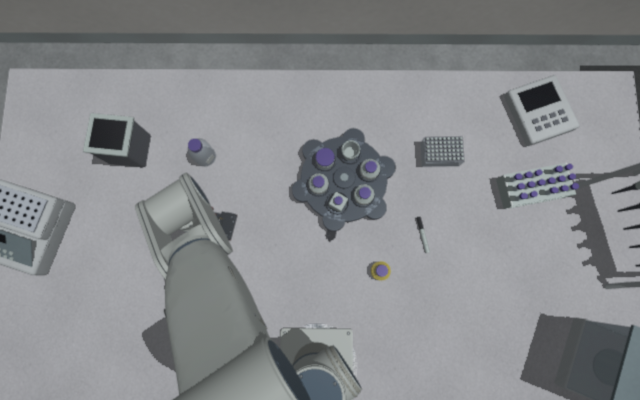

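>>> servo_tool(
  moves="0 -0.03 0 0 0 0; 0 -0.08 0 0 0 0; 0 -0.13 0 0 0 0; 0 -0.18 0 0 0 0; 0 -0.23 0 0 0 0; 0.01 -0.28 0 0 0 0; 0.02 -0.32 -0.01 0 0 0; 0.02 -0.33 -0.03 0 0 0",
)

```text
t: 15.05
ee_pos: [416.9, -49.2, 170.4]
orientation: [-1.564, 0.175, -0.178]
ft_force: [0.3, -0.1, 0.1]
width: 87.7
```

>>> servo_tool(
  moves="0 0 -0.025 0 0 0; 0 0 -0.050 0 0 0; 0 0 -0.075 0 0 0; 0 0 -0.100 0 0 0; 0 0 -0.125 0 0 0; 0 0 -0.145 0 0 0; 0 0 -0.160 0 0 0; 0 0 -0.165 0 0 0",
)

```text
t: 16.05
ee_pos: [415.9, -46.4, 4.4]
orientation: [-1.564, 0.175, -0.173]
ft_force: [-0.4, 0.5, -0.1]
width: 87.7
```

Run:
```python
from h import *
o=ctrl.get_obs(); print(o['ee_pos'],o['ft_force'])
im=grab('side','s11'); print(turnside(im)[0])
```

```text
[415.93634782 -46.38130223   4.40220154] [-0.42032766  0.51898061 -0.11520037]
[(np.float64(68.2), np.float64(45.4)), (np.float64(81.2), np.float64(106.4)), (np.float64(81.2), np.float64(166.8)), (np.float64(81.3), np.float64(-72.8)), (np.float64(80.4), np.float64(-133.1))]
```

Deck undisturbed; nudge about 0.7° past the previous push end.

>>> servo_tool(
  moves="-0.0005 -0.004 0 0 0 1.5; -0.0015 -0.008 0 0 0 3; -0.0025 -0.011 0 0 0 4.2; -0.0025 -0.012 0 0 0 4.5; -0.0025 -0.013 0 0 0 4.8; -0.003 -0.0135 0 0 0 5; -0.003 -0.014 0 0 0 5.2; -0.003 -0.014 0 0 0 5.2",
)

```text
t: 17.1
ee_pos: [413.7, -59.9, 4.8]
orientation: [-1.568, 0.102, -0.102]
ft_force: [0.4, 0.3, 0.4]
width: 87.6
```

>>> servo_tool(
  moves="0.0005 0.004 0 0 0 -1.5; 0.0015 0.008 0 0 0 -3; 0.003 0.013 0 0 0 -5; 0.003 0.013 0.010 0 0 -5; 0.003 0.013 0.035 0 0 -5; 0.003 0.013 0.065 0 0 -5; 0.003 0.013 0.095 0 0 -5; 0.003 0.013 0.125 0 0 -5",
)

```text
t: 18.1
ee_pos: [416.5, -46.8, 131.4]
orientation: [-1.564, 0.17, -0.17]
ft_force: [-0.4, 0.4, 0.4]
width: 88.0
```

>>> servo_tool(
  moves="0 0.03 0.03 0 0 0; -0.01 0.07 0.06 0 0 0; -0.02 0.12 0.07 0 0 0; -0.02 0.17 0.07 0 0 0; -0.02 0.22 0.07 0 0 0; -0.02 0.27 0.07 0 0 0; -0.02 0.31 0.07 0 0 0; -0.02 0.33 0.07 0 0 0",
)

```text
t: 19.1
ee_pos: [396.4, 284.7, 200.4]
orientation: [-1.564, 0.168, -0.169]
ft_force: [-0.5, -0.8, -0.4]
width: 87.8
```

Run:
```python
from h import *
o=ctrl.get_obs(); print(o['t'],o['ee_pos'],o['ft_force'])
im=grab('side','s12'); print(turnside(im)[0]); 
im=grab('top','t12');x,e,n=deckfit(im); print(x,np.degrees(x[2])%60,e,n); print([ (c[0].round(1),c[1],np.degrees(np.arctan2(c[2][1]+83.5,c[2][0]-566.4)).round(1)) for c in caps(im) if np.hypot(c[2][0]-565,c[2][1]+84)<130])
cv2.imwrite('pics/t12c.png',cv2.resize(im['pixels'][110:260,260:420,::-1],None,fx=4,fy=4,interpolation=cv2.INTER_CUBIC))
a,b=load('top0'),im
for c,d in ((ca,cb) for ca in caps(a) for cb in caps(b) if np.hypot(*(ca[0]-cb[0]))<3): print(c[0].round(1),d[0].round(1))
# pointer: line fit of tongue midline in initial top view and side view
```

```text
19.1 [396.38212777 284.74153132 200.38462444] [-0.48977328 -0.84490396 -0.37303411]
[(np.float64(68.2), np.float64(46.5)), (np.float64(81.1), np.float64(106.9)), (np.float64(81.2), np.float64(167.1)), (np.float64(81.5), np.float64(-72.0)), (np.float64(79.9), np.float64(-132.3))]
[566.36659854 -83.54006486   0.82692905] 47.37954461342722 1.9825398400236924 313
[(array([324.3, 156.7]), np.int32(266), np.float64(50.8)), (array([370.3, 166. ]), np.int32(97), np.float64(-73.3)), (array([318.1, 181.8]), np.int32(96), np.float64(108.5)), (array([364.6, 192.2]), np.int32(96), np.float64(-134.3)), (array([338. , 200.1]), np.int32(44), np.float64(166.1))]
[194.5 144.8] [194.5 144.8]
[568.4 166.6] [568.4 166.7]
[558.4 168.7] [558.4 168.7]
[538.1 172.2] [538.  172.2]
[528.3 174.4] [528.3 174.4]
[518.2 176.2] [518.2 176.2]
[571.6 176.2] [571.6 176.3]
[561.3 178.2] [561.3 178.2]
[551.1 180.2] [551.2 180.1]
[541.  182.1] [541.  182.1]
[530.8 184.1] [530.8 184.1]
[574.8 185.7] [574.8 185.7]
[520.6 186. ] [520.6 186. ]
[563.9 188.1] [563.8 188.1]
[553.6 190.1] [553.6 190. ]
[533.2 193.8] [533.2 193.8]
[523.4 195.8] [523.3 195.8]
[381.2 270.3] [381.3 270.3]
```

View pics/t12c.png

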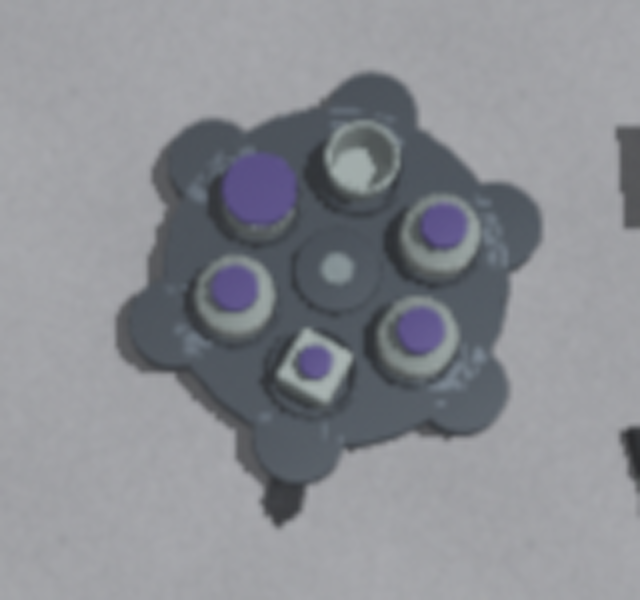

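View pics/s12.png

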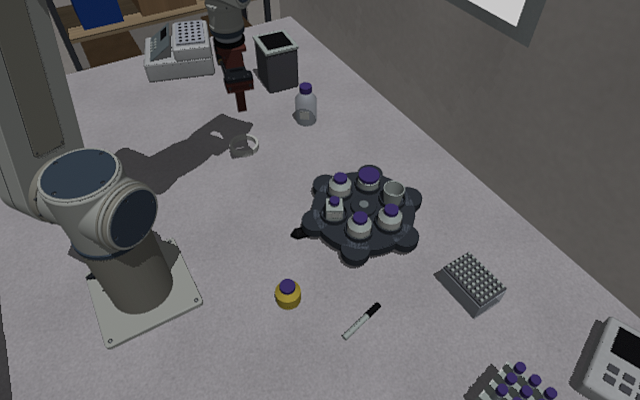

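```bash
python3 -c "
from h import *
print(ctrl.close_job())"
```

```text
the job is handed in; nothing more can be done
None
```

The square bottle now stands at the front, in line with the pointer to within about half a degree, and the job is handed in. I straddled the square bottle's lobe with the open fingers and pushed the carousel slowly round, about 36° anticlockwise. A last nudge of about 0.7° finished it, then I lifted out and moved the arm clear. The clock read about 19 s.

**Alignment:** In the last top view the square bottle's lobe lies at 167.4° about the axis. The pointer measured 167.2° in the top view and 167.2 to 167.8° in the side view. The bottle's own cap reads 166.1° (top) and 167.1° (side). That is up to about 1.5° from the pointer, partly pixel noise and partly slack in its cup.

**Rest of the bench:** All six vessels stand upright in their cups. The cap positions of the media bottle and the yellow look-alike are unchanged to 0.1 px. The tape, marker and tip box I checked only by eye, and they look undisturbed. The force readings taken after each move stayed below 2 N.

**What disagreed:** The cameras showed the fingertips about 22 mm behind the reported TCP, where the text puts them 19 mm ahead. Because of this, my first push passed above the rim and touched nothing. I then worked about 41 mm lower.

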